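# Return the stray desk item to the organiser's empty bay

### The job

The hand stamp, the glue stick and the tub of wipes each have a bay of their own in the three-bay desk organiser, but one of the three has been left out on the desk. See which one is out and which bay is empty, and stand it upright in that bay, leaving the other two where they are.

Things in the scene. Friction and masses are not known exactly. Their poses are not given: they have to be found in the camera images.
- organiser: Low grey desk organiser, an open frame 88 (x) x 256 (y) x 25 mm high, fixed to the desk. Three square bays in a row along its own y axis, each 80 x 80 mm inside, their centres at y = -84, 0 and +84 mm (x = 0); walls and dividers are 4 mm thick. It has no floor: things in a bay stand on the desk itself. Origin: centre of its underside, on the desk. Two bays are occupied at the start and one is empty; any bay will do for any thing.
- stamp_centre (a point): Hand stamp: rectangular block 32 x 46 mm, 32 mm high, with a turned brown wooden knob above it up to 78 mm, at most 32 mm thick, best gripped near 60 mm height. The point is on its axis, half-way up (39 mm above its underside); z is its upright axis. Loose, stands upright in a bay or on the desk; about 0.07 kg.
- glue_centre (a point): Glue stick: upright cylinder, diameter 27 mm, 88 mm high. The point is on its axis, half-way up (44 mm above its underside); z is its upright axis. Loose, stands upright in a bay or on the desk; about 0.03 kg.
- tub_centre (a point): Small round tub of wipes with a screw lid: body diameter 52 mm, lid diameter 55 mm over the top 20 mm, 80 mm high. The lid does not come off. The point is on its axis, half-way up (40 mm above its underside); z is its upright axis. Loose, stands upright in a bay or on the desk; about 0.12 kg.
There are look-alikes about, which are no part of the job. There is more than one size of the part that bears glue_centre; the job needs the larger.

How it is judged:
By the outcome, as a careful person would: the job done as asked, in the order asked, and still so for the second after the job is handed in, with the robot touching nothing.
It also fails if it takes over 37 s, if anything falls off the work surface, if the arm or the gripper's body presses on something with over 40 N, if the wrist force passes 120 N, or if a joint passes its speed limit or range.

### The arm

A 7-joint arm with a two-finger parallel gripper is mounted at the origin on the work surface; the furniture and walls round the work are solid. World frame = base frame: x ahead of the robot, y to its left, z up, the work surface at z = 0. Lengths are in m, angles in degrees, forces in N, time in s.
With the tool pointing down it reaches from about 0.425 to 0.925 m from the base axis. Payload 6.8 kg.
Tool frame: the origin (TCP) lies midway between the tips of the shut fingers; the grasp point (between the pads) lies pinch_z behind it (pinch_z is the distance from the TCP to the grasp point, in m); z points along the fingers, y is the line along which they close (so a half turn about z gives the same grasp; the last joint's range is limited). The gripper opens to 85 mm and grips with 20 to 120 N. Pads are 22 mm wide; open, the fingers measure 114 mm over their backs; the gripper's body (76 mm by 85 mm) begins 54 mm behind the grasp point. The pads swing forward as they close: fully open they stand 13 mm farther back than shut.
Start: joints at [-73.745, 27.33, 1.283, 89.118, -0.659, 63.558, -4.761], TCP at [0.258, 0.624, 0.231] pointing down, gripper open.
Joint ranges: [-169.35, 169.35], [-19.33, 120.38], [-80.79, 83.38], [13.8, 139.57], [-78.32, 258.32], [9.67, 109.79], [-169.56, 169.56]. Speed limits (degrees/s): [136.94, 136.94, 180, 180, 180, 180, 180].

### API

Orientations are given as a 3x3 rotation matrix whose columns are the frame's x, y, z axes.
In Python, from plant import * gives the robot as it stands.
- The arm moves only by the tool apply_moves, never from a script. Its arguments are lists of equal length, an entry for each row: "travel": the shift along the world's x, y, z in cm, a list of three; "dr": the turn, a rotation vector about the world's x, y, z in degrees, a list of three; "hand": the closure, from 0 (fully open) to 1 (shut). In form: {"travel": [[tx, ty, tz], ...], "dr": [[rx, ry, rz], ...], "hand": [hand, ...]}. A call has 1 to 12 rows; each row is the pose to reach, as a shift and turn from the pose commanded when the call began; what a row does not reach only later rows make up. A row lasts 1/10 s, in which the tool goes at most 50 mm and 8.59 degrees, less where a joint would pass 70% of its speed; a pose out of reach is approached as far as the arm can. A call with a gripper value outside its range is refused whole. The fingers move at their own pace and stop on an object; "squeeze" is the grip in N (left out, the last holds). Time passes only in rows, so rows that repeat a pose let the fingers close. It gives the time, the measured TCP pose, the force, the opening and the grip force at its end, in the units of the state.
- sense(): the state, without advancing time (a new reading comes with each control period).
- capture(name): name is "scene" or "top" or "wrist"; returns the picture (400x640x3 uint8, red, green, blue); there is no depth.
- calibration(name): a dict with "fx", "fy", "cx", "cy" (pixels), "origin" and "attitude" of the camera in the world. Camera axes: x right, y up, looking along -z (the intrinsics and any distortion apply to the point x, -y, -z); pixel columns grow to the right and rows downward; lengths in m; the calibration is good to about 2 mm. A picture is of the moment at which its call begins: read the wrist's pose just before it. calibration takes no time and is no camera call; for the wrist camera it gives the pose at the moment of the call.
- finish_job(): hands the job in; it is judged then, once.
The state is a dict: "time": time; "joints": joint angles; "qd": joint speeds; "effort": joint torques, N m; "ee_pos": TCP position; "tool_rot": TCP orientation; "ft_force": force on the tool from outside, world axes, zero at the start; "moment": the same for the moment, N m; "opening": finger opening in m; "finger_force": force on a finger pad.
Only numpy, scipy, OpenCV 4.12 (cv2) and the standard library are available. Lean on these libraries where they do the work, as an engineer would, in place of code of your own. Each camera call takes 0.05 s, during which the arm holds its last target. There are 200 camera calls.

## Working session

There is one attempt and no reset: what is moved stays moved. The work goes in short steps, Python scripts to look and compute and a tool call to move; the robot and the scene stay as the last step left them, time stands still between calls to the robot, and variables do not carry over. Pictures are saved under pics/ and viewed, at most 10 in all, crops included, and the job is handed in when it is done.

Besides the shell and the picture viewer there is one more tool, called after "Emit:" as a command line: name --argument value ..., lists and objects as JSON in quotes. apply_moves: Moves the arm, as the interface text tells. Its arguments: {"type":"object","properties":{"travel":{"type":"array"},"dr":{"type":"array"},"hand":{"type":"array"},"squeeze":{"type":"number"}},"required":["travel","dr","hand"]}

```bash
mkdir -p pics; ls
python3 - <<'E'
from plant import *
import cv2
for n in ("scene","top"):
    cv2.imwrite(f"pics/{n}0.png",capture(n)[:,:,::-1]); c=calibration(n); print(n,c)
s=sense(); print(s)
E
```

```text
pics
scene {'fx': 448.52260174543983, 'fy': 448.52260174543983, 'cx': 329.03647391309204, 'cy': 195.3984380340054, 'origin': array([0.12371816, 0.58216812, 0.58137126]), 'attitude': array([[-0.88313015,  0.27748906, -0.37826044],
       [-0.46912285, -0.52616852,  0.70927459],
       [-0.0022128 ,  0.80383239,  0.59485174]])}
top {'fx': 482.61765339861, 'fy': 482.61765339861, 'cx': 322.1573760896891, 'cy': 203.6221539225396, 'origin': array([ 0.3300686 , -0.01911882,  1.0391987 ]), 'attitude': array([[ 0.0269441 ,  0.99018084, -0.13717112],
       [-0.99946716,  0.02921366,  0.01455888],
       [ 0.01842319,  0.13670576,  0.99044037]])}
{'time': 0.1, 'joints': array([-73.74549779,  27.37211925,   1.28087096,  89.17170295,
        -0.65823934,  63.55878394,  -4.76146648]), 'qd': array([ 0.02727257, -0.07986392,  0.03089874, -0.0520915 ,  0.05913398,
       -0.05152239,  0.02485476]), 'effort': array([ 3.84276427e-03, -5.97763896e+01,  1.61329251e+00, -2.81955814e+01,
        1.28073490e-02,  5.06166150e-03,  2.04601008e-05]), 'ee_pos': array([0.25756458, 0.62335197, 0.23041774]), 'tool_rot': array([[-9.24229415e-01,  3.81837313e-01, -5.05492173e-04],
       [ 3.81837623e-01,  9.24228068e-01, -1.58369607e-03],
       [-1.37524198e-04, -1.65671442e-03, -9.99998618e-01]]), 'ft_force': array([-0.61497345, -1.26932764,  0.29563665]), 'moment': array([-0.04802976, -0.0127132 , -0.00281695]), 'finger_force': 0.0, 'opening': 0.08583217686012978}
```

View pics/scene0.png

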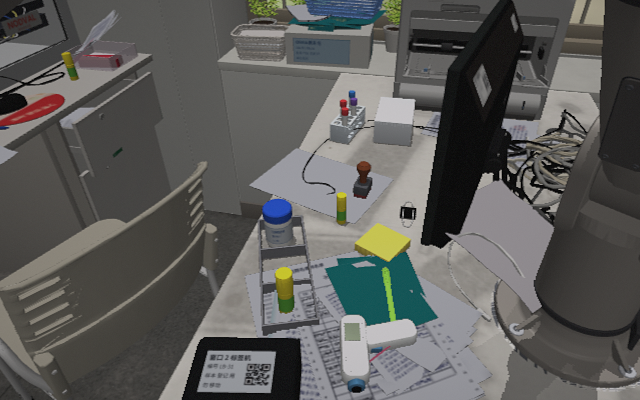

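View pics/top0.png

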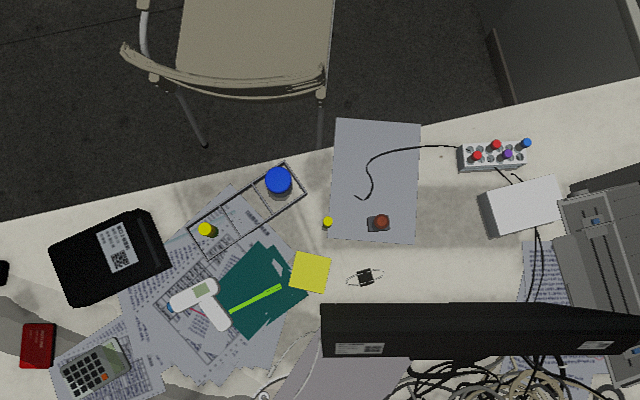

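The tub is in the right-hand bay of the top view (278,180) and a glue stick is in the left-hand bay (205,229), so the middle bay is empty. The stamp is out at (378,222). A second, apparently smaller, glue stick stands at (328,222). The monitor lies at the bottom right.

```bash
cat > h.py <<'E'
from plant import *
import numpy as np, cv2
def ray(c,u,v):
    d=c["attitude"]@np.array([(u-c["cx"])/c["fx"],-(v-c["cy"])/c["fy"],-1.]); return d
def onz(c,u,v,z):
    d=ray(c,u,v); return c["origin"]+d*(z-c["origin"][2])/d[2]
def two(c1,p1,c2,p2):
    a=ray(c1,*p1);b=ray(c2,*p2);o=c2["origin"]-c1["origin"]
    s=np.linalg.lstsq(np.c_[a,-b],o,rcond=None)[0]
    P=c1["origin"]+a*s[0];Q=c2["origin"]+b*s[1]; return (P+Q)/2,np.linalg.norm(P-Q)
E
python3 - <<'E'
from h import *
np.set_printoptions(precision=4,suppress=True)
print(calibration("top").keys())
t=calibration("top");s=calibration("scene")
for n,p,z in [("knob",(381,222),.075),("glueBay",(205,229),.088),("glue2",(328,221),.07),("tub",(278,179),.08),
 ("orgL",(189,229),.025),("orgTop",(285,163),.025),("orgR",(306,191),.025),("orgB",(210,259),.025)]:
    print(n,onz(t,*p,z))
print("mon cornerL", two(s,(425,240),t,(322,356)), "glue bay top",two(s,(284,271),t,(205,228)),"glue2 top",two(s,(342,195),t,(327,220)),"knob",two(s,(364,164),t,(381,221)))
print("monitor top: scene near top corner (522,3)->top", [two(s,(452,72),t,q) for q in ((640,308),(640,345))],onz(t,322,356,.3),two(s,(425,240),t,(322,305)))
im=cv2.imread("pics/top0.png")[150:280,170:440]
cv2.imwrite("pics/tc.png",cv2.resize(im,None,fx=2.9,fy=2.9,interpolation=cv2.INTER_CUBIC))
E
```

```text
dict_keys(['fx', 'fy', 'cx', 'cy', 'origin', 'attitude'])
knob [ 0.4298 -0.1526  0.075 ]
glueBay [0.4046 0.1959 0.088 ]
glue2 [ 0.4293 -0.0461  0.07  ]
tub [0.5104 0.0572 0.08  ]
orgL [0.4086 0.2435 0.025 ]
orgTop [0.5561 0.048  0.025 ]
orgR [0.4966 0.0011 0.025 ]
orgB [0.3474 0.196  0.025 ]
mon cornerL (array([ 0.2077, -0.0254,  0.0613]), np.float64(0.09167915438595348)) glue bay top (array([0.4066, 0.1958, 0.0895]), np.float64(0.0003144238664746685)) glue2 top (array([ 0.4307, -0.0445,  0.0663]), np.float64(0.0020248316058043485)) knob (array([ 0.432 , -0.1524,  0.0758]), np.float64(0.000595558596456145))
monitor top: scene near top corner (522,3)->top [(array([ 0.3265, -0.592 ,  0.1531]), np.float64(0.10372959038331823)), (array([ 0.2914, -0.5458,  0.1877]), np.float64(0.15937082261641747))] [ 0.2046 -0.0359  0.3   ] (array([ 0.2581, -0.0398,  0.0263]), np.float64(0.0031681457601998113))
```

View pics/tc.png

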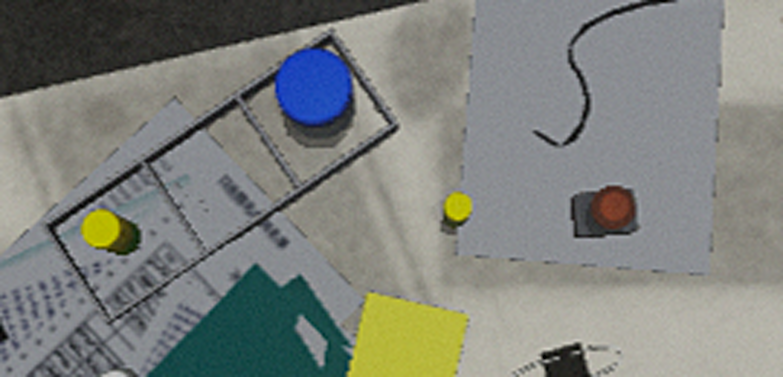

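Confirmed: the middle bay is empty and the stamp is out, and the glue stick in the bay is 88 mm tall, so it is the larger one. Next I need the monitor's height and distance before reaching near it, plus pinch_z and the block's yaw.

Run:
```python
from h import *
import plant
np.set_printoptions(precision=4,suppress=True)
t=calibration("top");s=calibration("scene")
print([k for k in dir(plant) if k[0]!='_'], getattr(plant,'pinch_z',None))
print("label1",two(s,(481,85),t,(360,349)),"label2",two(s,(481,85),t,(600,346)))
for q in [(452,72),(515,5),(522,3)]: print(q,two(s,q,t,(322,356)))
print("midbay",onz(t,246.6,210.3,.025))
print("block corners top z=.032",[onz(t,170+u/2.9,150+v/2.9,.032) for u,v in ((573,195),(576,236),(637,232))])
S=cv2.imread("pics/scene0.png")
cv2.imwrite("pics/mon.png",cv2.resize(S[0:260,330:640],None,fx=2.2,fy=2.2))
print(sense()["time"])
```

```text
['IKError', 'calibration', 'capture', 'finish_job', 'pinch_z', 'sense'] 0.0187
label1 (array([ 0.2206, -0.0902,  0.314 ]), np.float64(0.004911802960822886)) label2 (array([ 0.248 , -0.521 ,  0.1563]), np.float64(0.07984061703198767))
(452, 72) (array([ 0.2345, -0.0289,  0.3543]), np.float64(0.042398671144855064))
(515, 5) (array([ 0.2114, -0.0353,  0.4385]), np.float64(0.033315540512204075))
(522, 3) (array([ 0.2078, -0.0356,  0.4409]), np.float64(0.041111206925209906))
midbay [0.4516 0.1251 0.025 ]
block corners top z=.032 [array([ 0.4435, -0.1302,  0.032 ]), array([ 0.4138, -0.1328,  0.032 ]), array([ 0.4179, -0.1769,  0.032 ])]
0.1
```

View pics/mon.png

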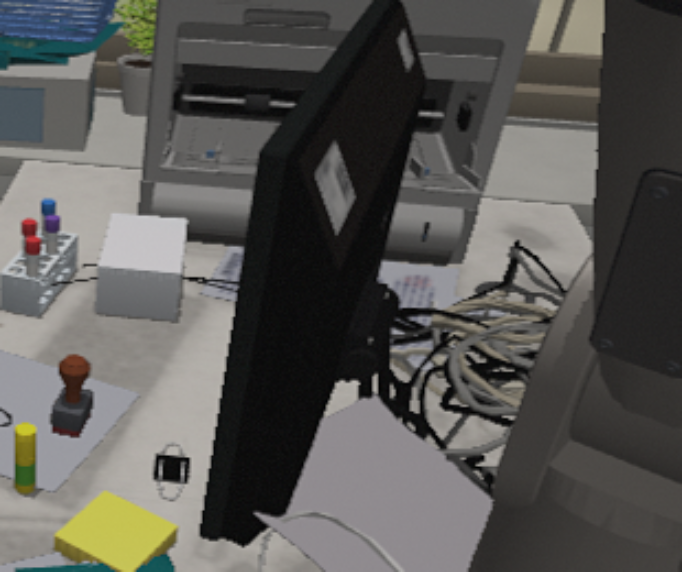

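The monitor occupies roughly x 0.2–0.29, y < −0.03, up to z of about 0.36. The forearm passes well above it. I'll go out around it and hover over the stamp.

Emit:
apply_moves --travel '[[24, -42, -2], [24, -42, -2], [24, -42, -2], [24, -42, -2], [24, -42, -2], [24, -42, -2], [24, -42, -2], [24, -42, -2], [24, -42, -2], [24, -42, -2], [24, -42, -2]]' --dr '[[0, 0, -5], [0, 0, -10], [0, 0, -15], [0, 0, -20], [0, 0, -25], [0, 0, -30], [0, 0, -30], [0, 0, -30], [0, 0, -30], [0, 0, -30], [0, 0, -30]]' --hand '[0, 0, 0, 0, 0, 0, 0, 0, 0, 0, 0]'

```text
time: 1.2
ee_pos: [0.5, 0.1977, 0.2111]
tool_rot: [[-0.602, 0.798, 0.001], [0.798, 0.602, -0.003], [-0.002, -0.001, -1.0]]
ft_force: [0.3, -0.0, 0.5]
opening: 0.0854
finger_force: 0.0
```

Run:
```python
from h import *
s=sense(); print(s["time"],s["ee_pos"],s["joints"],s["tool_rot"])
```

```text
1.2 [0.49996497 0.19767454 0.21111176] [-42.51789796  15.88708243  17.12181271 110.14636565  -5.48217783
  54.79311363  14.17877009] [[-6.02134863e-01  7.98394157e-01  6.13475144e-04]
 [ 7.98390829e-01  6.02134293e-01 -2.52544409e-03]
 [-2.38569423e-03 -1.03086500e-03 -9.99996623e-01]]
```

Emit:
apply_moves --travel '[[-6.7, -34.6, 0], [-6.7, -34.6, 0], [-6.7, -34.6, 0], [-6.7, -34.6, 0], [-6.7, -34.6, 0], [-6.7, -34.6, 0], [-6.7, -34.6, 0], [-6.7, -34.6, 0], [-6.7, -34.6, 0], [-6.7, -34.6, 0], [-6.7, -34.6, 0]]' --dr '[[0, 0, 0], [0, 0, 0], [0, 0, 0], [0, 0, 0], [0, 0, 0], [0, 0, 0], [0, 0, 0], [0, 0, 0], [0, 0, 0], [0, 0, 0], [0, 0, 0]]' --hand '[0, 0, 0, 0, 0, 0, 0, 0, 0, 0, 0]'

```text
time: 2.3
ee_pos: [0.4312, -0.1403, 0.2111]
tool_rot: [[-0.612, 0.791, -0.0], [0.791, 0.612, 0.0], [0.0, -0.0, -1.0]]
ft_force: [-0.2, -0.6, 0.2]
opening: 0.0855
finger_force: 0.0
```

Run:
```python
from h import *
np.set_printoptions(precision=4,suppress=True)
s=sense(); c=calibration("wrist"); im=capture("wrist")
print(s["ee_pos"],s["joints"]); cv2.imwrite("pics/w1.png",im[:,:,::-1])
h=cv2.cvtColor(im,cv2.COLOR_RGB2HSV)
m=cv2.inRange(h,(2,90,40),(16,255,255))
for k in cv2.findContours(m,0,2)[0]:
    if cv2.contourArea(k)>200:
        (u,v),r=cv2.minEnclosingCircle(k); print(u,v,r,cv2.contourArea(k),onz(c,u,v,.062))
```

```text
[ 0.4312 -0.1403  0.2111] [-17.0169   7.6315  30.013  121.0328  -4.8245  52.4705  53.4603]
311.3550720214844 199.94927978515625 15.491511344909668 675.5 [ 0.4337 -0.1534  0.062 ]
```

View pics/w1.png

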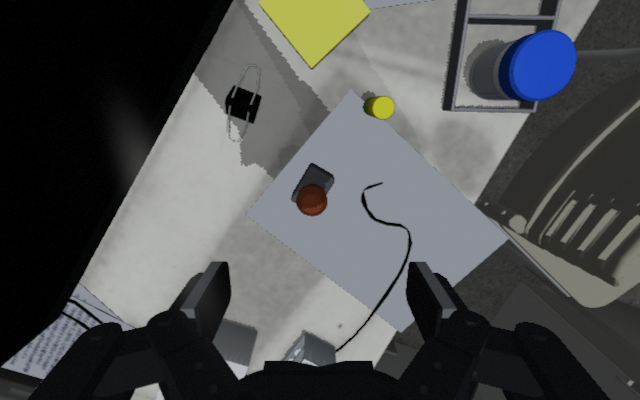

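The knob's centre is at (0.433, −0.153), and the two-camera fix agrees. I'll go down part way, settle, then finish the descent.

Emit:
apply_moves --travel '[[0.1, -1.1, -3], [0.1, -1.1, -6], [0.1, -1.1, -9], [0.1, -1.1, -9], [0.1, -1.1, -9], [0.1, -1.1, -9]]' --dr '[[0, 0, 0], [0, 0, 0], [0, 0, 0], [0, 0, 0], [0, 0, 0], [0, 0, 0]]' --hand '[0, 0, 0, 0, 0, 0]'

```text
time: 2.95
ee_pos: [0.4329, -0.153, 0.1226]
tool_rot: [[-0.61, 0.792, 0.002], [0.792, 0.61, -0.0], [-0.001, 0.002, -1.0]]
ft_force: [0.8, -0.1, 0.4]
opening: 0.0852
finger_force: 0.0
```

Emit:
apply_moves --travel '[[0, 0, -3], [0, 0, -6], [0, 0, -8.2], [0, 0, -8.2], [0, 0, -8.2], [0, 0, -8.2], [0, 0, -8.2], [0, 0, -8.2], [0, 0, -8.2], [0, 0, -8.2], [0, 0, -8.2], [0, 0, -8.2]]' --dr '[[0, 0, 0], [0, 0, 0], [0, 0, 0], [0, 0, 0], [0, 0, 0], [0, 0, 0], [0, 0, 0], [0, 0, 0], [0, 0, 0], [0, 0, 0], [0, 0, 0], [0, 0, 0]]' --hand '[0, 0, 0, 0, 0.3, 0.5, 0.8, 1, 1, 1, 1, 1]' --squeeze 30

```text
time: 4.15
ee_pos: [0.4329, -0.1531, 0.0403]
tool_rot: [[-0.61, 0.793, 0.002], [0.793, 0.61, 0.0], [-0.001, 0.002, -1.0]]
ft_force: [0.4, 1.3, 9.1]
opening: 0.029
finger_force: 29.1
```

Emit:
apply_moves --travel '[[0, 0, 1], [0, 0, 4], [0, 0, 8], [0, 0, 12], [0, 0, 15], [0, 0, 15], [0, 0, 15]]' --dr '[[0, 0, 0], [0, 0, 0], [0, 0, 0], [0, 0, 0], [0, 0, 0], [0, 0, 0], [0, 0, 0]]' --hand '[1, 1, 1, 1, 1, 1, 1]'

```text
time: 4.85
ee_pos: [0.4317, -0.153, 0.1898]
tool_rot: [[-0.61, 0.793, 0.001], [0.793, 0.61, 0.001], [-0.0, 0.002, -1.0]]
ft_force: [-0.2, 0.4, -0.9]
opening: 0.0288
finger_force: 29.8
```

Run:
```python
from h import *
s=sense();print(s["ee_pos"],s["ft_force"],s["opening"],s["finger_force"])
a=capture("scene")[60:300,220:480];w=capture("wrist")
a=cv2.resize(a,(434,400))
cv2.imwrite("pics/c2.png",np.hstack([a,w[:, 100:460]])[:,:,::-1])
```

```text
[ 0.43174062 -0.15295678  0.18984   ] [-0.20416985  0.44568633 -0.92552104] 0.02875808030492297 29.767594787408598
```

View pics/c2.png

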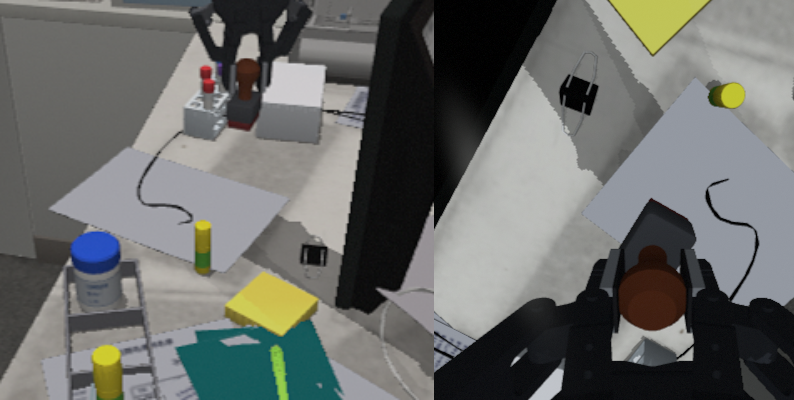

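The stamp is held upright and clear of the desk, and the tub, both glue sticks and the organiser are undisturbed. Carrying it over the middle bay.

Emit:
apply_moves --travel '[[2, 4, 0], [2, 8, 0], [2, 12, 0], [2, 16, 0], [2, 20, 0], [2, 24, 0], [2, 27.6, 0], [2, 27.6, 0], [2, 27.6, 0], [2, 27.6, 0]]' --dr '[[0, 0, 0], [0, 0, 0], [0, 0, 0], [0, 0, 0], [0, 0, 0], [0, 0, 0], [0, 0, 0], [0, 0, 0], [0, 0, 0], [0, 0, 0]]' --hand '[1, 1, 1, 1, 1, 1, 1, 1, 1, 1]'

```text
time: 5.95
ee_pos: [0.4512, 0.1214, 0.1884]
tool_rot: [[-0.608, 0.794, -0.002], [0.794, 0.608, -0.002], [-0.0, -0.002, -1.0]]
ft_force: [-0.3, -0.2, -1.8]
opening: 0.0287
finger_force: 29.8
```

Run:
```python
from h import *
s=sense();print(s["ee_pos"],s["tool_rot"][:,1])
w=capture("wrist");cv2.imwrite("pics/w3.png",w[:,:,::-1])
c=calibration("wrist");np.savez("cw3.npz",**c)
```

```text
[0.4511566  0.12138205 0.18835831] [ 0.79378166  0.60819778 -0.0024768 ]
```

View pics/w3.png

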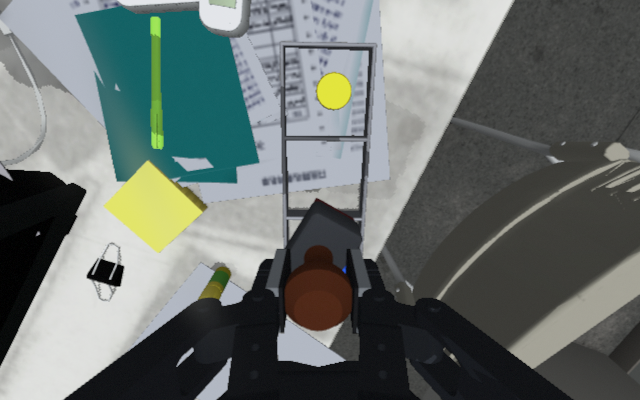

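The organiser sits squarely in this view. Its frame edges at z = 25 mm are the far wall (row 45, columns 281–376), the first divider (row 137, columns 284–370) and the second divider (row 215, columns 287–364).

Run:
```python
from h import *
np.set_printoptions(precision=4,suppress=True)
c=dict(np.load("cw3.npz"))
P=lambda u,v:onz(c,u,v,.025)
a=(P(281,45)+P(376,45))/2;d1=(P(284,137)+P(370,137))/2;d2=(P(287,215)+P(364,215))/2
ax=(d2-a)/np.linalg.norm(d2-a)
print(a,d1,d2,np.linalg.norm(d1-a),np.linalg.norm(d2-d1),np.linalg.norm(P(284,137)-P(370,137)))
print("bay centre",(d1+d2)/2, a+ax*.126, "axis",ax)
```

```text
[0.3806 0.2297 0.025 ] [0.4294 0.165  0.025 ] [0.4782 0.0997 0.025 ] 0.0810125873523292 0.08154595937191784 0.08407285095457125
bay centre [0.4538 0.1323 0.025 ] [0.4563 0.1289 0.025 ] axis [ 0.6004 -0.7997  0.    ]
```

Bay centre is about (0.4535, 0.127), so I correct by (+0.25, +0.6) cm and lower the stamp.

Emit:
apply_moves --travel '[[0.25, 0.6, 0], [0.25, 0.6, -3], [0.25, 0.6, -6], [0.25, 0.6, -9], [0.25, 0.6, -11], [0.25, 0.6, -13], [0.25, 0.6, -14], [0.25, 0.6, -14.5], [0.25, 0.6, -14.7], [0.25, 0.6, -14.7], [0.25, 0.6, -14.7]]' --dr '[[0, 0, 0], [0, 0, 0], [0, 0, 0], [0, 0, 0], [0, 0, 0], [0, 0, 0], [0, 0, 0], [0, 0, 0], [0, 0, 0], [0, 0, 0], [0, 0, 0]]' --hand '[1, 1, 1, 1, 1, 1, 1, 1, 1, 1, 1]'

```text
time: 7.1
ee_pos: [0.4548, 0.1291, 0.043]
tool_rot: [[-0.609, 0.793, 0.001], [0.793, 0.609, 0.001], [-0.0, 0.001, -1.0]]
ft_force: [0.4, 0.1, -1.4]
opening: 0.0286
finger_force: 29.9
```

Emit:
apply_moves --travel '[[0, 0, -0.1], [0, 0, -0.2], [0, 0, -0.25], [0, 0, -0.25]]' --dr '[[0, 0, 0], [0, 0, 0], [0, 0, 0], [0, 0, 0]]' --hand '[1, 1, 1, 1]'

```text
time: 7.5
ee_pos: [0.4548, 0.1292, 0.0403]
tool_rot: [[-0.61, 0.793, 0.001], [0.793, 0.61, 0.001], [0.0, 0.001, -1.0]]
ft_force: [-1.0, 0.6, 5.0]
opening: 0.0289
finger_force: 29.9
```

The stamp is on the desk (about 6 N of support). Release gently, then rise.

Emit:
apply_moves --travel '[[0, 0, 0], [0, 0, 0], [0, 0, 0], [0, 0, 0], [0, 0, 0], [0, 0, 0], [0, 0, 2], [0, 0, 5], [0, 0, 9], [0, 0, 13], [0, 0, 17], [0, 0, 17]]' --dr '[[0, 0, 0], [0, 0, 0], [0, 0, 0], [0, 0, 0], [0, 0, 0], [0, 0, 0], [0, 0, 0], [0, 0, 0], [0, 0, 0], [0, 0, 0], [0, 0, 0], [0, 0, 0]]' --hand '[0.5, 0.4, 0.2, 0, 0, 0, 0, 0, 0, 0, 0, 0]'

```text
time: 8.7
ee_pos: [0.4573, 0.1299, 0.2147]
tool_rot: [[-0.609, 0.793, 0.008], [0.793, 0.609, 0.005], [-0.001, 0.01, -1.0]]
ft_force: [0.0, 0.0, -0.1]
opening: 0.0853
finger_force: 0.0
```

Run:
```python
from h import *
s=sense();print(s["time"],s["ee_pos"],s["opening"])
a=cv2.resize(capture("scene")[150:350,200:400],(400,400));w=capture("wrist")
cv2.imwrite("pics/c4.png",np.hstack([a,w[:,130:530]])[:,:,::-1])
```

```text
8.7 [0.45733936 0.12988822 0.21469595] 0.08529230975821506
```

View pics/c4.png

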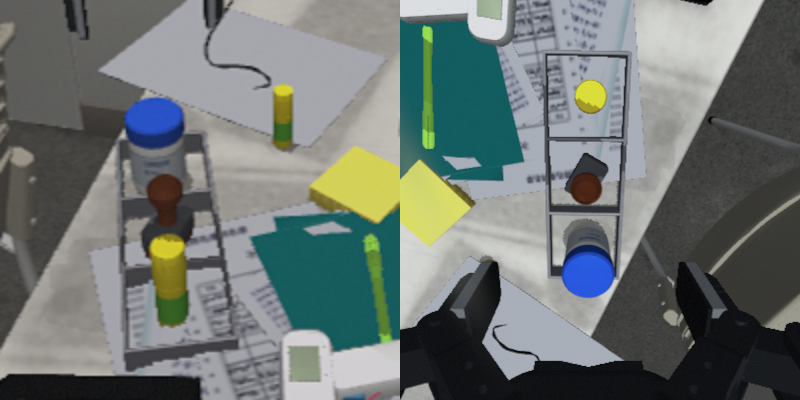

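The stamp stands upright inside the middle bay (wrist crop around (585,185)). The tub and the large glue stick are in their own bays, and the gripper is clear.

```bash
python3 -c "
from plant import *
print(finish_job())"
```

```text
the job is handed in; nothing more can be done
None
```

The hand stamp was the one left out; it now stands upright in the empty middle bay, with the tub and the large glue stick still in their own bays, and the job is handed in at about 9 s.

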